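Bring the ball dish round to the empty roller cup

TASK

Lift the lipped steel dish with the loose ball in it by its wooden grip, give it a quarter turn so that its pouring lip points straight at the fence of the ball-roller board, and bring the tip of the lip over the middle of the one roller unit that has lost its ball, about 3 cm above it. Finish while still holding the dish there, level and still, ready for me to tip the ball in. The ball must rest in the middle of the dish all the way, untouched, with the dish kept level and knocking against nothing, and everything else on the table stays where it is.

Things in the scene. Friction and masses are not known exactly. Their poses are not given: they have to be found in the camera images.
- dish: shallow round steel dish, 140 mm across, 16 mm high at the rim, 0.2 to 0.35 kg, balanced about its axis, with a bow handle of 6 mm bar over it (legs 69 mm either side of the centre up to 66 mm height, then leaning in to the grip). Origin: centre of its underside; z up, x to its pouring lip, y along bow and grip. At the start it stands on the table, lip roughly along the fence, to the robot's left
- dish_grip (a point): centre of the dish's flat-sided wooden grip at the top of the bow, right over the dish's centre and 108 mm above its underside; the grip is 64 mm long (along the dish's y), 22 mm wide (along the dish's x: pinch it across this width from above) and 24 mm high
- dish_center (a point): middle of the dish's hollow floor, on its axis, 6 mm above its underside; the floor slopes up all round, 3.5 degrees out to radius 22 mm, 7 degrees to 45 mm, then 12 degrees to the rim, so the ball settles here when the dish is level
- dish_lip (a point): tip of the dish's short V-shaped pouring lip: 89.5 mm from the dish's axis along its x and 17 mm above its underside
- ball_center (a point): centre of the loose steel ball, 30 mm diameter, about 0.11 kg, lying in the middle of the dish; it rolls freely
- board: fixed ball-roller board, plywood 220 mm (x) by 310 mm (y) by 18 mm thick, with a low aluminium fence, 50 mm tall above the plywood, along its far (+x) edge from x = 84 mm; origin at the centre of its underside on the table, z up, x square to the fence and towards it, y along the fence
- cup: the empty roller unit: round steel flange of 60 mm with an open cup, 43 mm outer and 35 mm inner diameter, that has lost its ball; any one of three units in a row 95 mm apart along the fence, 30 mm ahead of the board's centre; origin at the centre of its underside on the board, axes parallel to the board's
- cup_mouth (a point): centre of the empty cup's rim, 20 mm above the board, 38 mm above the table
- unit_a: a complete roller unit, same housing with a 30 mm ball standing 8 mm out of it (top 28.5 mm above the board); origin at the centre of its underside on the board
- unit_b: the other complete roller unit, same as unit_a
- screw_bowl: bystander: plain round steel bowl, 124 mm across and 26 mm high, no handle, with brass screws in it; origin at the centre of its underside. One of it and the dish stands left of the board, the other right
- cap_ring: bystander: steel retaining ring, 42 mm across and 5 mm thick, lying on the near part of the board; origin at the centre of its underside
- screwdriver: bystander: black-handled screwdriver lying between the robot and the board; origin under its middle, x along it
- grease_tin: bystander: grey tin, 72 mm diameter and 65 mm tall, beyond the board to the left; origin at the centre of its underside
- push_stick: bystander: plywood push stick, about 0.39 m long and 18 mm thick, on the left near side; origin near its middle, underside
- try_square: bystander: try square with a 115 mm dark wooden stock and a 150 mm steel blade, on the right near side; origin under the stock's middle
- mitre_gauge: bystander: mitre gauge, 0.40 m steel bar with a half-round aluminium head and a 300 mm aluminium fence 65 mm tall, on the right far side; origin under the bar, 120 mm from the head
- ball: the same loose steel ball as a body (its origin turns with it as it rolls: use ball_center for its place)

How it is judged:
By the outcome, as a careful person would: the job done as asked, in the order asked, and still so for the second after the job is handed in, while the arm keeps its last pose, push and grip.
It also fails if it takes over 58 s, if anything falls off the work surface, if the arm or the gripper's body presses on something with over 40 N, if the wrist force passes 120 N, or if a joint passes its speed limit or range.

ROBOT

A 6-joint arm with a two-finger parallel gripper is mounted at the origin on the work surface. World frame = base frame: x ahead of the robot, y to its left, z up, the work surface at z = 0. Lengths are in mm, angles in rad, forces in N, time in s.
With the tool pointing down it reaches from about 400 to 925 mm from the base axis. Payload 12.5 kg.
Tool frame: the origin (TCP) lies midway between the tips of the shut fingers; the grasp point (between the pads) lies 19 mm behind it; z points along the fingers, y is the line along which they close (so a half turn about z gives the same grasp; the last joint's range is limited). The gripper opens to 95 mm and grips with 3 to 60 N. Pads are 20 mm wide; open, the fingers measure 119 mm over their backs; the gripper's body (75 mm by 180 mm) begins 59 mm behind the grasp point.
Start: joints at [1.036, 0.491, 1.559, -0, 1.092, -0.106], TCP at [259.849, 568.441, 214.661] pointing down, gripper open.
Joint ranges: [-3.1, 3.1], [-0.84, 2.19], [0.05, 2.79], [-1.13, 4.28], [0.06, 2.93], [-2.69, 2.69]. Speed limits (rad/s): [2.22, 2.22, 2.79, 3.14, 3.14, 3.14].

INTERFACE

Orientations are given as [roll, pitch, yaw] about the fixed x, y, z axes, in that order (R = Rz(yaw) Ry(pitch) Rx(roll)).
In Python, from cell import readout, eyes, env gives the robot as it stands.
- The arm moves only by the tool move_arm, never from a script. Its argument "plan" is a list of rows, each a list of 3 entries, a list of its own where there are three numbers: the turn, a rotation vector about the tool's x, y, z in degrees, then the shift along the tool's x, y, z in m, then the gripper command: -1 is shut, 1 is fully open, values between are in proportion. In form: [[[ax, ay, az], [x, y, z], jaw], ...]. A call has 1 to 5 rows; each row is the pose to reach, as a shift and turn from the pose commanded when the call began, along the tool's axes at that moment; what a row does not reach only later rows make up. A row lasts 1/8 s, in which the tool goes at most 62.5 mm and 10.7 degrees, less where a joint would pass 70% of its speed; a pose out of reach is approached as far as the arm can. A call with a gripper value outside its range is refused whole. The fingers move at their own pace and stop on an object; the grip force is fixed at half the most. Time passes only in rows, so rows that repeat a pose let the fingers close. It gives the time, the measured TCP pose, the force, the opening and the grip force at its end, in the units of the state.
- readout.state(): the state, without advancing time (a new reading comes with each control period).
- eyes.read_camera(name): name is "scene" or "top" or "wrist"; returns a dict with "img" (420x560x3 uint8, red, green, blue), "K" (3x3 intrinsics, pixels), "extrinsics" (4x4, takes a point from camera to world coordinates). Camera axes: x right, y up, looking along -z (the intrinsics and any distortion apply to the point x, -y, -z); pixel columns grow to the right and rows downward; lengths in mm; the calibration is good to about 2 mm. A picture is of the moment at which its call begins. There is no depth.
- env.job_done(): hands the job in; it is judged then, once.
Trained networks look in a picture, given as the dict that the camera call returned (one of the last four; its "shot" number tells which), for a name from the list of things; names that differ only in an ending like _2 or _b are one class to them, and where a whole thing is asked for, a point or a joint stands for the part that bears it (a point fixed in the world has none). Each returns a list of dicts, best first, with "score" (0 to 1); they miss things now and then, are a little off and sometimes report something else, mostly with a low value. They report only what shows in the picture. A call takes as long as a camera call.
- eyes.cut_out(picture, name): "mask" (420x560 bool, what is visible of it) and "uv" ([column, row] in pixels, amid what is visible of it).
The state is a dict: "t": time; "joints": joint angles; "qvel": joint speeds; "tau": joint torques, N m; "eef_pos": TCP position; "tcp_rot": TCP orientation; "ft_force": force on the tool from outside, world axes, zero at the start; "moment": the same for the moment, N m; "opening": opening from 0.0 (shut) to 1.0 (fully open); "grip_force": force on a finger pad.
Only numpy, scipy, OpenCV 4.12 (cv2) and the standard library are available. Lean on these libraries where they do the work, as an engineer would, in place of code of your own. Each camera call takes 0.05 s, during which the arm holds its last target. There are 200 camera calls.

## Working session

There is one attempt and no reset: what is moved stays moved. The work goes in short steps, Python scripts to look and compute and a tool call to move; the robot and the scene stay as the last step left them, time stands still between calls to the robot, and variables do not carry over. Pictures are saved under pics/ and viewed, at most 10 in all, crops included, and the job is handed in when it is done.

Besides the shell and the picture viewer there is one more tool, called after "Request:" as name(argument=value, ...), one argument or row to a line, values as JSON. move_arm: Moves the arm, as the interface text tells. Its arguments: {"type":"object","properties":{"plan":{"type":"array","items":{"type":"array"}}},"required":["plan"]}

```bash
ls; mkdir -p pics; python3 - <<'E'
from cell import readout, eyes, env
import cv2,numpy as np
s=readout.state();print(s)
ims=[]
for n in ("scene","top"):
    p=eyes.read_camera(n);cv2.imwrite(f"pics/{n}1.png",p["img"][:,:,::-1]);print(n,p["K"],p["extrinsics"],p.keys())
    for k in ("dish","dish_grip","dish_lip","cup","cup_mouth","unit_a","board","ball_center","screw_bowl"):
        r=eyes.cut_out(p,k);print(k,[(round(d["score"],2),np.round(d["uv"],1).tolist(),int(d["mask"].sum())) for d in r[:4]])
E
```

```text
pics
{'t': 0.0, 'joints': array([ 1.03639170e+00,  4.91553828e-01,  1.55946763e+00,  1.05297263e-05,
        1.09168228e+00, -1.05587886e-01]), 'qvel': array([-2.90887551e-03, -1.02996348e-03, -3.33807964e-05,  2.14237157e-03,
        7.42921587e-04,  4.25741226e-06]), 'tau': array([ 7.50951349e-04, -6.12648225e+01, -2.58183002e+01,  6.92303781e-02,
        4.81768115e-02, -1.09790490e-04]), 'eef_pos': array([259.71489824, 568.21042048, 214.0590464 ]), 'tcp_rot': array([-3.14048875e+00, -1.26385277e-04,  2.71277098e+00]), 'ft_force': array([-0.53202081, -0.33877727,  0.6636028 ]), 'moment': array([0.01105686, 0.01851959, 0.05485164]), 'grip_force': 0.0, 'opening': 1.0001935361439411}
scene [[486.68061036   0.         280.39073315]
 [  0.         486.68061036 212.67881495]
 [  0.           0.           1.        ]] [[ 7.79498777e-01 -5.16302225e-01  3.54702226e-01  9.84913115e+02]
 [ 6.26256577e-01  6.30063216e-01 -4.59154705e-01 -6.60294363e+02]
 [ 1.35777705e-02  5.80045133e-01  8.14471171e-01  1.24243477e+03]
 [ 0.00000000e+00  0.00000000e+00  0.00000000e+00  1.00000000e+00]] dict_
[... 744 characters left out ...]
8e-01  1.65027501e-02 -2.13163231e-03 -2.70223192e+01]
 [-2.71801497e-04  1.11889420e-01  9.93720627e-01  1.39473522e+03]
 [ 0.00000000e+00  0.00000000e+00  0.00000000e+00  1.00000000e+00]] dict_keys(['img', 'K', 'extrinsics', 'shot'])
dish [(0.82, [149.6, 197.9], 2002)]
dish_grip [(0.89, [147.8, 195.6], 1903)]
dish_lip [(0.55, [148.2, 198.1], 1938)]
cup [(0.75, [387.1, 290.1], 959), (0.61, [280.9, 154.5], 322)]
cup_mouth [(0.54, [277.8, 151.9], 263)]
unit_a [(0.64, [311.6, 155.7], 316), (0.57, [95.2, 282.7], 2465), (0.56, [245.6, 151.7], 329)]
board [(0.79, [279.3, 169.0], 7707)]
ball_center [(0.38, [151.5, 198.1], 83)]
screw_bowl [(0.67, [402.8, 227.1], 1459), (0.43, [146.7, 190.9], 1864)]
```

View pics/scene1.png

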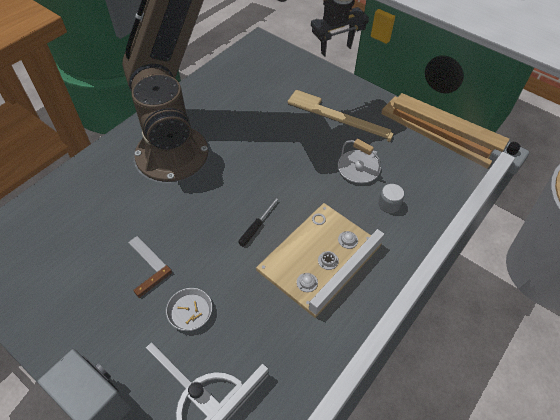

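View pics/top1.png

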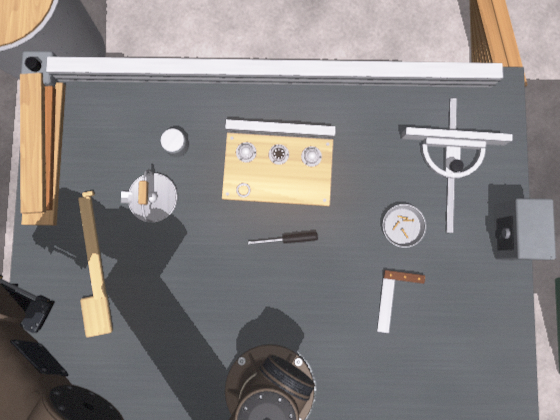

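Scene view: the dish is at (360,160) with the tin at (392,198) beside it, and the empty cup is the middle unit (328,260). Top view: dish at (152,197), lip pointing left (+y) at (126,197), empty cup at (279,154) and fence across at row 127. Next I measure positions.

```bash
cat > h.py <<'E'
import numpy as np, cv2
from scipy.spatial.transform import Rotation as R
def ray(p,uv,z):
    K,E=p["K"],p["extrinsics"]; d=np.array([(uv[0]-K[0,2])/K[0,0],-(uv[1]-K[1,2])/K[1,1],-1.])
    d=E[:3,:3]@d; o=E[:3,3]; return (o+d*(z-o[2])/d[2])
def proj(p,X):
    E=p["extrinsics"]; c=(np.atleast_2d(X)-E[:3,3])@E[:3,:3]; K=p["K"]
    return np.c_[K[0,0]*c[:,0]/-c[:,2]+K[0,2],-K[1,1]*c[:,1]/-c[:,2]+K[1,2]]
def toolshift(s,target):  # world target mm -> tool-axis shift in m
    T=R.from_euler("xyz",s["tcp_rot"]); return T.inv().apply(np.array(target)-s["eef_pos"])/1000
E
python3 - <<'E'
from h import *
from cell import readout, eyes
for n in ("top","scene"):
    p=eyes.read_camera(n)
    b=eyes.cut_out(p,"ball_center")[0]["uv"];print(n,"ball",ray(p,b,21))
    u=eyes.cut_out(p,"unit_a")[:3]
    print("units",[(round(d["score"],2),ray(p,d["uv"],34).round(0).tolist()) for d in u])
    c=eyes.cut_out(p,"cup_mouth")[0];print("cup",ray(p,c["uv"],34))
    m=eyes.cut_out(p,"board")[0]["mask"].astype(np.uint8)
    cn=max(cv2.findContours(m,0,2)[0],key=cv2.contourArea)
    print("board",[ray(p,q,18)[:2].round(0).tolist() for q in cv2.boxPoints(cv2.minAreaRect(cn))])
    if n=="top":
        im=p["img"][110:250,80:360][:,:,::-1]; cv2.imwrite("pics/topcrop.png",cv2.resize(im,None,fx=2.85,fy=2.85,interpolation=2))
s=readout.state(); print(s["eef_pos"])
E
```

```text
top ball [660.39067298 -23.02115847  21.        ]
units [(0.87, [653.0, -116.0, 34.0]), (0.68, [670.0, 78.0, 34.0])]
cup [665.20479688 -16.03256435  34.        ]
board [[525.0, 151.0], [771.0, 143.0], [754.0, -178.0], [509.0, -163.0]]
scene ball [531.45041278 345.68303275  21.        ]
units [(0.76, [669.0, -115.0, 34.0]), (0.73, [670.0, 74.0, 34.0])]
cup [667.79204755 -30.14250364  34.        ]
board [[516.0, -168.0], [511.0, 222.0], [760.0, 165.0], [738.0, -194.0]]
[259.84401149 568.43065472 214.65296452]
```

View pics/topcrop.png

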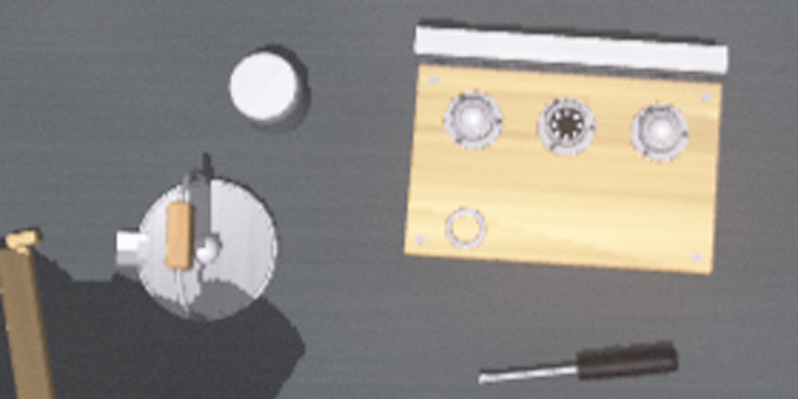

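```bash
python3 - <<'E'
from h import *
from cell import readout, eyes
p=eyes.read_camera("top")
f=lambda x,y,z:ray(p,(x/2.85+80-.3,y/2.85+110-.3),z)[:2].round(1)
for n,a in dict(rim=(208,249,16),grip=(180,235,119),lip=(120,246,17),cup=(566,125,38),ua=(471,119,44),ub=(659,132,44),f1=(415,52,68),f2=(727,72,68),b1=(405,254,18),b2=(711,272,18)).items(): print(n,f(*a))
w=eyes.read_camera("wrist"); s=readout.state()
T=R.from_euler("xyz",s["tcp_rot"]).as_matrix()
E=w["extrinsics"]; print("cam in tool",T.T@(E[:3,3]-s["eef_pos"]),(T.T@E[:3,:3]).round(3),w["K"][0])
print(toolshift(s,[530,349,214]).round(3))
E
```

```text
rim [532.1 345.5]
grip [531.  344.5]
lip [533.6 434.3]
cup [660.8 -14.4]
ua [664.   80.8]
ub [ 653.9 -107.6]
f1 [725.  135.9]
f2 [ 709.9 -172.7]
b1 [530.1 146. ]
b2 [ 516.9 -162.9]
cam in tool [  80.1893761     1.1101952  -170.32791529] [[-0.001  0.96   0.281]
 [ 1.     0.001  0.001]
 [ 0.001  0.281 -0.96 ]] [317.83594918   0.         281.82312059]
[-0.337 -0.087  0.001]
```

Request:
move_arm(
  plan=[
    [[0, 0, -3], [-0.04, -0.01, 0], 1],
    [[0, 0, -9], [-0.1, -0.026, 0], 1],
    [[0, 0, -15], [-0.16, -0.041, 0], 1],
    [[0, 0, -21], [-0.22, -0.057, 0], 1],
    [[0, 0, -24.6], [-0.27, -0.07, 0], 1],
  ],
)

```text
t: 2.22
eef_pos: [477.9, 390.9, 214.8]
tcp_rot: [3.141, 0.0, -3.139]
ft_force: [-0.4, 0.9, 0.4]
opening: 1.0
grip_force: 0.0
```

```bash
python3 - <<'E'
from h import *
from cell import readout
s=readout.state(); print(s["t"],s["eef_pos"],s["tcp_rot"],toolshift(s,[532,345,214]).round(4))
E
```

```text
2.225 [477.93647646 390.8531546  214.76143391] [ 3.14141931e+00  2.98079017e-04 -3.13906972e+00] [-0.0539 -0.046   0.0008]
```

Request:
move_arm(
  plan=[
    [[0, 0, 0], [-0.03, -0.026, 0], 1],
    [[0, 0, 0], [-0.054, -0.046, 0], 1],
    [[0, 0, 0], [-0.054, -0.046, 0], 1],
    [[0, 0, 0], [-0.054, -0.046, 0], 1],
  ],
)

```text
t: 2.72
eef_pos: [529.9, 346.8, 214.6]
tcp_rot: [3.141, -0.0, -3.141]
ft_force: [-0.8, 0.8, -0.5]
opening: 0.999
grip_force: 0.0
```

```bash
python3 - <<'E'
from h import *
from cell import readout, eyes
s=readout.state(); print(s["t"],s["eef_pos"],s["tcp_rot"])
w=eyes.read_camera("wrist")
r=eyes.cut_out(w,"dish_grip")
for d in r[:3]: print(d["score"],d["uv"],d["mask"].sum())
im=w["img"][:,:,::-1].copy()
for X in ([532,345,120],[532,345,16],[532,434,17]): print(X,proj(w,X))
im=w["img"].astype(int)
# wooden pixels
hsv=cv2.cvtColor(w["img"],cv2.COLOR_RGB2HSV)
m=((hsv[...,0]>5)&(hsv[...,0]<25)&(hsv[...,1]>90)).astype(np.uint8)
n,l,st,c=cv2.connectedComponentsWithStats(m)
for i in range(1,n):
    if st[i,4]>200:
        print(st[i],c[i],cv2.minAreaRect(np.argwhere(l==i)[:,::-1].astype(np.int32)))
cv2.imwrite("pics/w1.png",w["img"][:,:,::-1]); np.save("w1.npy",w["extrinsics"])
E
```

```text
2.725 [529.86476654 346.83525747 214.57601496] [ 3.14147445e+00 -3.14330003e-04 -3.14114118e+00]
0.96 [284.8, 190.0] 11725
[532, 345, 120] [[278.43966488 216.45638157]]
[532, 345, 16] [[279.37913498 190.60378598]]
[532, 434, 17] [[354.59579191 190.77538385]]
[419  24  12 111 234] [424.86752137  75.51709402] ((424.43658447265625, 79.08077239990234), (110.36568450927734, 3.963268995285034), 85.6567611694336)
[ 493  119   67  161 7815] [532.40550224 202.75700576] ((525.9999389648438, 198.99998474121094), (159.99996948242188, 65.99998474121094), 90.0)
[ 270  179   24   71 1477] [281.63439404 215.40758294] ((281.4999694824219, 213.99996948242188), (69.99998474121094, 22.999996185302734), 90.0)
[ 92 287  33  57 892] [104.84753363 315.14013453] ((107.11131286621094, 314.8653869628906), (28.343175888061523, 57.76494598388672), 8.615649223327637)
[440 287  32  57 883] [458.85050963 314.91053228] ((456.6849670410156, 314.82049560546875), (57.91475296020508, 27.95368003845215), 81.38435363769531)
[ 255  355  301   12 2219] [428.28931951 362.04055881] ((405.0, 360.5), (11.0, 300.0), 90.0)
```

View pics/w1.png

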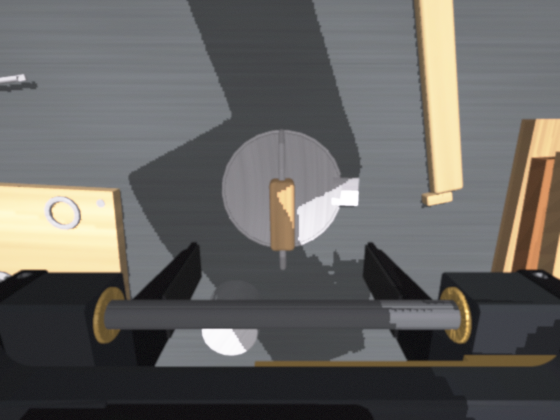

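The wrist view shows the grip at (282,214), the dish rim centred at (282,189) and the lip tip at (358,191). The bow runs almost straight down the image. That puts the dish at about (530, 348).

```bash
python3 - <<'E'
from h import *
im=cv2.imread("pics/w1.png").astype(float); E=np.load("w1.npy")
p=dict(K=np.array([[317.836,0,281.823],[0,317.836,210],[0,0,1]]),extrinsics=E)
# grip side edges by column gradient at rows 185..240
g=np.abs(np.diff(cv2.GaussianBlur(im,(0,0),1),axis=1)).sum(2)
rows=np.arange(188,244,2)
for lo,hi in ((262,278),(288,300)):
    c=[lo+(g[r,lo:hi]*np.arange(hi-lo)).sum()/g[r,lo:hi].sum()+.5 for r in rows]; c2=[lo+g[r,lo:hi].argmax()+.5 for r in rows]
    k=np.polyfit(rows,c2,1); print(k,np.polyval(k,214),c2[::4])
    a,b=[ray(p,(np.polyval(k,r),r),120) for r in(188,242)]; print(a,b,np.degrees(np.arctan2(*(b-a)[1::-1])))
print(ray(p,(281.6,180),120),ray(p,(281.6,250),120),ray(p,(282,189),16))
E
```

```text
[-9.87958402e-02  2.91955391e+02] 270.81308155446084 [np.float64(268.5), np.float64(276.5), np.float64(268.5), np.float64(268.5), np.float64(268.5), np.float64(269.5), np.float64(269.5)]
[508.27249658 340.7715726  120.        ] [557.62598879 335.61552957 120.        ] -5.9641517919685825
[1.51614669e-01 2.63545703e+02] 295.9912424740012 [np.float64(292.5), np.float64(292.5), np.float64(292.5), np.float64(296.5), np.float64(298.5), np.float64(298.5), np.float64(298.5)]
[508.27503679 356.66318067 120.        ] [557.62791182 364.42244679 120.        ] 8.934911548754544
[501.3682582  347.77107623 120.        ] [565.37179453 347.74122561 120.        ] [532.26466951 348.10928057  16.        ]
```

Request:
move_arm(
  plan=[
    [[0, 0, 0], [-0.001, 0.001, 0.025], 1],
    [[0, 0, 0], [-0.002, 0.001, 0.06], 1],
    [[0, 0, 0], [-0.002, 0.001, 0.095], 1],
    [[0, 0, 0], [-0.002, 0.001, 0.118], 1],
    [[0, 0, 0], [-0.002, 0.001, 0.125], 1],
  ],
)

```text
t: 3.45
eef_pos: [531.3, 348.0, 88.5]
tcp_rot: [-3.141, -0.002, -3.14]
ft_force: [0.2, -0.7, -0.9]
opening: 1.0
grip_force: 0.0
```

Request:
move_arm(
  plan=[
    [[0, 0, 0], [0, 0, 0], 0.2],
    [[0, 0, 0], [0, 0, 0], 0.0],
    [[0, 0, 0], [0, 0, 0], -0.2],
  ],
)

```text
t: 3.82
eef_pos: [532.6, 347.8, 90.6]
tcp_rot: [3.141, 0.001, -3.141]
ft_force: [-0.1, -0.4, 0.5]
opening: 0.739
grip_force: 0.0
```

Request:
move_arm(
  plan=[
    [[0, 0, 0], [0, 0, 0], -0.25],
    [[0, 0, 0], [0, 0, 0], -0.25],
    [[0, 0, 0], [0, 0, 0], -0.25],
    [[0, 0, 0], [0, 0, 0], -0.25],
    [[0, 0, 0], [0, 0, 0], -0.25],
  ],
)

```text
t: 4.45
eef_pos: [532.3, 347.6, 89.6]
tcp_rot: [3.142, -0.0, -3.141]
ft_force: [-0.1, -0.3, -0.2]
opening: 0.377
grip_force: 0.0
```

```bash
python3 - <<'E'
from h import *
from cell import readout, eyes
w=eyes.read_camera("wrist"); s=readout.state(); print(s["eef_pos"],s["opening"])
cv2.imwrite("pics/w2.png",w["img"][:,:,::-1])
E
```

```text
[532.34010678 347.54263005  89.60464969] 0.37376473524878046
```

View pics/w2.png

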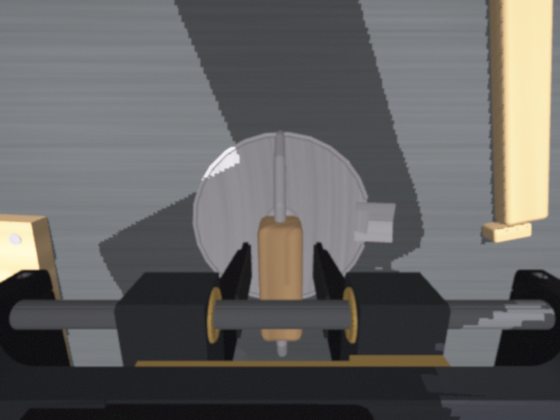

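The grip (columns 258–303) sits midway between the fingers, about 2 mm nearer the robot than the tool. I shift by 2 mm and close.

Request:
move_arm(
  plan=[
    [[0, 0, 0], [0.002, 0, 0], -0.3],
    [[0, 0, 0], [0.002, 0, 0], -0.4],
    [[0, 0, 0], [0.002, 0, 0], -0.5],
    [[0, 0, 0], [0.002, 0, 0], -0.6],
    [[0, 0, 0], [0.002, 0, 0], -1],
  ],
)

```text
t: 5.12
eef_pos: [530.3, 347.5, 89.6]
tcp_rot: [-3.142, -0.0, -3.141]
ft_force: [-1.0, -1.2, -0.7]
opening: 0.228
grip_force: 30.0
```

Request:
move_arm(
  plan=[
    [[0, 0, 0], [0, 0, 0], -1],
    [[0, 0, 0], [0, 0, 0], -1],
    [[0, 0, 0], [0, 0, 0], -1],
    [[0, 0, 0], [0, 0, 0], -1],
    [[0, 0, 0], [0, 0, 0], -1],
  ],
)

```text
t: 5.75
eef_pos: [530.3, 347.5, 89.6]
tcp_rot: [-3.142, -0.0, -3.141]
ft_force: [0.1, -0.7, -0.7]
opening: 0.227
grip_force: 30.0
```

Request:
move_arm(
  plan=[
    [[0, 0, 0], [0, 0, -0.001], -1],
    [[0, 0, 0], [0, 0, -0.004], -1],
    [[0, 0, 0], [0, 0, -0.009], -1],
    [[0, 0, 0], [0, 0, -0.016], -1],
    [[0, 0, 0], [0, 0, -0.025], -1],
  ],
)

```text
t: 6.38
eef_pos: [530.3, 347.5, 115.3]
tcp_rot: [3.142, 0.0, -3.141]
ft_force: [0.6, -0.2, -2.8]
opening: 0.229
grip_force: 30.0
```

Request:
move_arm(
  plan=[
    [[0, 0, 0], [0, 0, -0.01], -1],
    [[0, 0, 0], [0, 0, -0.02], -1],
    [[0, 0, 0], [0, 0, -0.029], -1],
    [[0, 0, 0], [0, 0, -0.037], -1],
    [[0, 0, 0], [0, 0, -0.043], -1],
  ],
)

```text
t: 7.0
eef_pos: [530.3, 347.6, 158.2]
tcp_rot: [3.141, 0.0, -3.141]
ft_force: [-0.1, 0.9, -2.9]
opening: 0.228
grip_force: 30.0
```

Request:
move_arm(
  plan=[
    [[0, 0, 0], [0, 0, -0.004], -1],
    [[0, 0, 0], [0, 0, -0.006], -1],
    [[0, 0, 0], [0, 0, -0.007], -1],
    [[0, 0, 0], [0, 0, -0.007], -1],
  ],
)

```text
t: 7.5
eef_pos: [530.3, 347.5, 164.5]
tcp_rot: [-3.142, -0.0, -3.141]
ft_force: [-0.5, 0.7, -2.1]
opening: 0.23
grip_force: 30.0
```

```bash
python3 - <<'E'
from h import *
from cell import readout, eyes
p=eyes.read_camera("scene"); t=eyes.read_camera("top");w=eyes.read_camera("wrist"); s=readout.state(); print(s)
a=cv2.resize(p["img"][90:240,290:440],(400,400)); b=cv2.resize(t["img"][130:260,80:210],(400,400))
cv2.imwrite("pics/l1.png",np.hstack([a,b])[:,:,::-1])
E
```

```text
{'t': 7.65, 'joints': array([ 4.76008582e-01,  5.54299735e-01,  1.59032523e+00,  7.08623725e-05,
        9.97214594e-01, -1.09538427e+00]), 'qvel': array([ 8.21824743e-05,  2.36777249e-04, -2.93628025e-03,  3.29850390e-04,
        8.76404588e-04,  1.98606141e-03]), 'tau': array([ 1.08503450e-04, -6.56507349e+01, -2.51090097e+01,  2.84269234e-03,
        8.08638171e-02, -4.45211881e-04]), 'eef_pos': array([530.26204468, 347.53612517, 164.46344038]), 'tcp_rot': array([-3.14153255e+00, -2.46766412e-04, -3.14103460e+00]), 'ft_force': array([ 0.52740485, -0.47015599, -3.58661388]), 'moment': array([ 0.04974446,  0.01208578, -0.01949362]), 'grip_force': 29.953465461730957, 'opening': 0.23436430077935247}
```

View pics/l1.png

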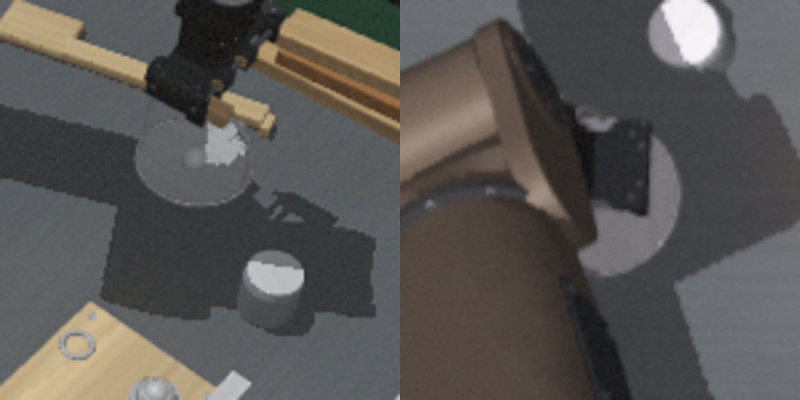

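The dish is lifted level with the ball in its middle, at (195,158) in the left crop. Next I plan a smooth carry with the turn, ending slightly short of the cup.

```bash
python3 - <<'E'
import numpy as np
N=40; u=np.arange(N+1)/N; q=10*u**3-15*u**4+6*u**5
P=np.array([530.3,347.5])+np.outer(q,np.array([548,-9])-[530.3,347.5]); A=92.75*q
for c in range(8):
    i=5*c; y=np.pi-np.radians(A[i]); X=np.array([np.cos(y),np.sin(y)]);Y=np.array([np.sin(y),-np.cos(y)])
    print([[[0,0,round(float(A[j]-A[i]),1)],[round(float((P[j]-P[i])@X)/1000,4),round(float((P[j]-P[i])@Y)/1000,4),0],-1] for j in range(i+1,i+6)])
E
```

```text
[[[0, 0, 0.0], [-0.0, -0.0001, 0], -1], [[0, 0, 0.1], [-0.0, -0.0004, 0], -1], [[0, 0, 0.3], [-0.0001, -0.0013, 0], -1], [[0, 0, 0.8], [-0.0002, -0.0031, 0], -1], [[0, 0, 1.5], [-0.0003, -0.0057, 0], -1]]
[[[0, 0, 1.0], [-0.0003, -0.0038, 0], -1], [[0, 0, 2.3], [-0.0007, -0.0087, 0], -1], [[0, 0, 3.9], [-0.0011, -0.0149, 0], -1], [[0, 0, 5.8], [-0.0017, -0.0224, 0], -1], [[0, 0, 8.1], [-0.0024, -0.0311, 0], -1]]
[[[0, 0, 2.6], [-0.0022, -0.0098, 0], -1], [[0, 0, 5.5], [-0.0046, -0.0208, 0], -1], [[0, 0, 8.7], [-0.0072, -0.0328, 0], -1], [[0, 0, 12.2], [-0.0101, -0.0459, 0], -1], [[0, 0, 15.9], [-0.0132, -0.0598, 0], -1]]
[[[0, 0, 3.9], [-0.0072, -0.0133, 0], -1], [[0, 0, 8.0], [-0.0146, -0.0271, 0], -1], [[0, 0, 12.2], [-0.0223, -0.0414, 0], -1], [[0, 0, 16.5], [-0.0302, -0.0559, 0], -1], [[0, 0, 20.8], [-0.0381, -0.0706, 0], -1]]
[[[0, 0, 4.3], [-0.0126, -0.0109, 0], -1], [[0, 0, 8.6], [-0.0252, -0.0217, 0], -1], [[0, 0, 12.8], [-0.0374, -0.0323, 0], -1], [[0, 0, 16.9], [-0.0493, -0.0426, 0], -1], [[0, 0, 20.8], [-0.0608, -0.0524, 0], -1]]
[[[0, 0, 3.7], [-0.0134, -0.0049, 0], -1], [[0, 0, 7.2], [-0.026, -0.0094, 0], -1], [[0, 0, 10.4], [-0.0376, -0.0136, 0], -1], [[0, 0, 13.3], [-0.0482, -0.0175, 0], -1], [[0, 0, 15.9], [-0.0576, -0.0209, 0], -1]]
[[[0, 0, 2.3], [-0.0088, -0.0006, 0], -1], [[0, 0, 4.2], [-0.0162, -0.0011, 0], -1], [[0, 0, 5.8], [-0.0224, -0.0016, 0], -1], [[0, 0, 7.1], [-0.0274, -0.0019, 0], -1], [[0, 0, 8.1], [-0.0311, -0.0022, 0], -1]]
[[[0, 0, 0.7], [-0.0027, 0.0002, 0], -1], [[0, 0, 1.1], [-0.0044, 0.0003, 0], -1], [[0, 0, 1.4], [-0.0053, 0.0004, 0], -1], [[0, 0, 1.5], [-0.0057, 0.0004, 0], -1], [[0, 0, 1.5], [-0.0057, 0.0004, 0], -1]]
```

Request:
move_arm(
  plan=[
    [[0, 0, 0.1], [0, -0.0005, 0], -1],
    [[0, 0, 0.3], [0, -0.0015, 0], -1],
    [[0, 0, 0.7], [0, -0.003, 0], -1],
    [[0, 0, 1.5], [0, -0.0055, 0], -1],
  ],
)

```text
t: 8.15
eef_pos: [530.3, 341.9, 164.7]
tcp_rot: [3.141, 0.0, 3.115]
ft_force: [0.8, 0.9, -3.1]
opening: 0.229
grip_force: 30.0
```

Request:
move_arm(
  plan=[
    [[0, 0, 1], [-0.0005, -0.004, 0], -1],
    [[0, 0, 2.3], [-0.0005, -0.0085, 0], -1],
    [[0, 0, 4], [-0.001, -0.015, 0], -1],
    [[0, 0, 6], [-0.0015, -0.0225, 0], -1],
    [[0, 0, 8], [-0.0025, -0.031, 0], -1],
  ],
)

```text
t: 8.78
eef_pos: [532.1, 310.4, 164.7]
tcp_rot: [3.142, 0.0, 2.974]
ft_force: [0.6, -0.3, -3.1]
opening: 0.229
grip_force: 30.0
```

Request:
move_arm(
  plan=[
    [[0, 0, 2.6], [-0.002, -0.01, 0], -1],
    [[0, 0, 5.5], [-0.0045, -0.021, 0], -1],
    [[0, 0, 8.7], [-0.007, -0.033, 0], -1],
    [[0, 0, 12.2], [-0.01, -0.046, 0], -1],
    [[0, 0, 16], [-0.013, -0.06, 0], -1],
  ],
)

```text
t: 9.4
eef_pos: [535.0, 248.7, 164.7]
tcp_rot: [3.141, 0.0, 2.693]
ft_force: [-0.1, 0.5, -2.7]
opening: 0.228
grip_force: 30.0
```

Request:
move_arm(
  plan=[
    [[0, 0, 4], [-0.007, -0.0135, 0], -1],
    [[0, 0, 8], [-0.0145, -0.027, 0], -1],
    [[0, 0, 12.2], [-0.0225, -0.0415, 0], -1],
    [[0, 0, 16.5], [-0.03, -0.056, 0], -1],
    [[0, 0, 21], [-0.038, -0.0705, 0], -1],
  ],
)

```text
t: 10.02
eef_pos: [538.9, 168.6, 164.7]
tcp_rot: [3.141, 0.0, 2.326]
ft_force: [0.4, 0.4, -3.7]
opening: 0.229
grip_force: 30.0
```

Request:
move_arm(
  plan=[
    [[0, 0, 4.3], [-0.0125, -0.011, 0], -1],
    [[0, 0, 8.6], [-0.025, -0.0215, 0], -1],
    [[0, 0, 12.8], [-0.0375, -0.0325, 0], -1],
    [[0, 0, 17], [-0.0495, -0.0425, 0], -1],
    [[0, 0, 21], [-0.061, -0.0525, 0], -1],
  ],
)

```text
t: 10.65
eef_pos: [542.8, 88.3, 164.7]
tcp_rot: [3.141, 0.0, 1.959]
ft_force: [0.5, -0.5, -3.6]
opening: 0.228
grip_force: 30.0
```

Request:
move_arm(
  plan=[
    [[0, 0, 3.7], [-0.0135, -0.005, 0], -1],
    [[0, 0, 7.2], [-0.026, -0.0095, 0], -1],
    [[0, 0, 10.4], [-0.0375, -0.0135, 0], -1],
    [[0, 0, 13.2], [-0.048, -0.0175, 0], -1],
    [[0, 0, 15.8], [-0.0575, -0.021, 0], -1],
  ],
)

```text
t: 11.28
eef_pos: [545.6, 27.5, 164.6]
tcp_rot: [3.141, -0.0, 1.685]
ft_force: [0.1, 0.4, -3.6]
opening: 0.232
grip_force: 30.0
```

Request:
move_arm(
  plan=[
    [[0, 0, 2.3], [-0.009, -0.0005, 0], -1],
    [[0, 0, 4.2], [-0.0165, -0.001, 0], -1],
    [[0, 0, 5.8], [-0.0225, -0.0015, 0], -1],
    [[0, 0, 7.1], [-0.0275, -0.002, 0], -1],
    [[0, 0, 8], [-0.031, -0.002, 0], -1],
  ],
)

```text
t: 11.9
eef_pos: [547.2, -3.1, 164.6]
tcp_rot: [3.142, -0.0, 1.548]
ft_force: [-0.6, -0.4, -3.2]
opening: 0.228
grip_force: 30.0
```

Request:
move_arm(
  plan=[
    [[0, 0, 0.7], [-0.0025, 0, 0], -1],
    [[0, 0, 1.1], [-0.0045, 0.0005, 0], -1],
    [[0, 0, 1.4], [-0.0055, 0.0005, 0], -1],
    [[0, 0, 1.4], [-0.0055, 0.0005, 0], -1],
    [[0, 0, 1.4], [-0.0055, 0.0005, 0], -1],
  ],
)

```text
t: 12.52
eef_pos: [547.6, -8.3, 164.6]
tcp_rot: [3.142, -0.0, 1.524]
ft_force: [-0.5, 0.6, -4.4]
opening: 0.228
grip_force: 30.0
```

```bash
python3 - <<'E'
from h import *
from cell import readout, eyes
w=eyes.read_camera("wrist"); 
c=eyes.cut_out(w,"cup_mouth");b=eyes.cut_out(w,"ball_center");l=eyes.cut_out(w,"dish_lip")
for k,r in (("cup",c),("ball",b)): print(k,[(round(d["score"],2),d["uv"],int(d["mask"].sum())) for d in r[:3]])
s=readout.state(); print(s["t"],s["eef_pos"],s["tcp_rot"],s["ft_force"])
print("K",w["K"],w["extrinsics"].tolist())
cv2.imwrite("pics/w3.png",w["img"][:,:,::-1])
E
```

```text
cup [(0.82, [400.5, 200.3], 2262)]
ball [(0.49, [274.7, 211.0], 88)]
12.725 [547.5951732   -8.33811605 164.63930672] [ 3.14152856e+00 -7.00321577e-05  1.52435180e+00] [ 0.44189849  0.26570549 -2.26752479]
K [[317.83594918   0.         281.82312059]
 [  0.         317.83594918 211.82163727]
 [  0.           0.           1.        ]] [[0.9988870892562834, 0.04529580276526112, 0.013148124161132166, 551.0758918806225], [-0.04716527522049316, 0.9584558627996556, 0.2813144075200198, 72.36914435041116], [0.00014046523099817964, -0.28162146458822207, 0.9595255759763262, 334.96967589757566], [0.0, 0.0, 0.0, 1.0]]
```

View pics/w3.png

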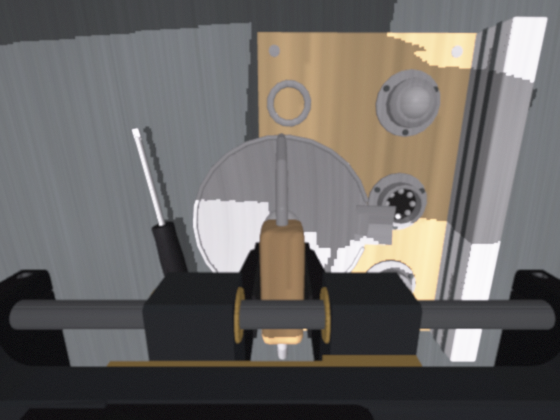

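```bash
python3 - <<'E'
from h import *
from cell import readout, eyes
w=eyes.read_camera("wrist"); s=readout.state()
f=lambda u,v,z:ray(w,(u,v),z).round(1)
print("unit flange",f(408,103.5,21),"ball",f(413,100,46)); print("cup flange",f(399,203,21),"rim",f(403,203.5,38))
print("edge",f(258,33,18),f(475,34,18),"fence top inner",f(513,22,68),f(452,360,68))
T=R.from_euler("xyz",s["tcp_rot"]).as_matrix(); D=np.c_[-T[:,1],T[:,0],-T[:,2]]
# dish frame: x dir?
D=np.c_[T[:,1],-T[:,0],T[:,2]]; D=np.c_[np.array([np.cos(s["tcp_rot"][2]-np.pi/2),np.sin(s["tcp_rot"][2]-np.pi/2),0]),[0,0,0],[0,0,1]]; D[:,1]=np.cross(D[:,2],D[:,0])
o=s["eef_pos"]+[0,0,-89.4]
m=lambda X:(proj(w,o+D@np.array(X,float)).round(1).tolist())
for n,X in dict(tip=(89.5,0,17),rimL=(-70,0,16),rimT=(0,70,16),rimR=(70,0,16),grip1=(0,32,120),leg=(0,69,66),ball=(0,0,21)).items(): print(n,m(X))
cv2.imwrite("pics/w4.png",cv2.resize(w["img"][150:270,180:440][:,:,::-1],None,fx=3,fy=3,interpolation=2))
E
```

```text
unit flange [669.7  80.3  21. ] ball [664.4  82.3  46. ]
cup flange [666.8 -16.   21. ] rim [664.4 -11.9  38. ]
edge [533.4 146.5  18. ] [726.8 136.5  18. ] fence top inner [726.4 133.1  68. ] [ 712.4 -170.5   68. ]
tip [[393.4, 223.1]]
rimL [[195.5, 222.8]]
rimT [[282.1, 133.6]]
rimR [[368.9, 222.7]]
grip1 [[282.4, 227.8]]
leg [[282.2, 139.1]]
ball [[282.2, 224.8]]
```

View pics/w4.png

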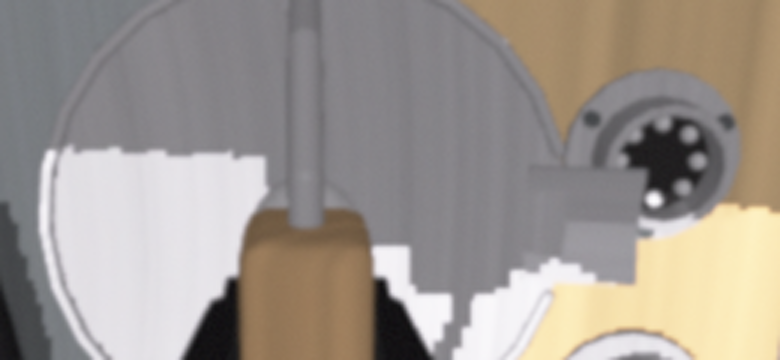

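```bash
python3 - <<'E'
from h import *
from cell import readout, eyes
w=eyes.read_camera("wrist"); t=eyes.read_camera("top"); s=readout.state()
print("wrist flange",ray(w,(397.5,200.8),20.5),"rim",ray(w,(401.2,203.8),38), "offset lip seen", ray(w,(393,225.3),92.2)," lip model",s["eef_pos"])
# top: refine cup by hough/centroid of dark bore
im=t["img"][110:200,220:340]
cv2.imwrite("pics/t5.png",cv2.resize(im[:,:,::-1],(800,600),interpolation=2))
E
```

```text
wrist flange [665.28543483 -13.73409885  20.5       ] rim [662.66842834 -12.11640258  38.        ] offset lip seen [636.74854569 -14.38972284  92.2       ]  lip model [547.59390689  -8.34441744 164.64036177]
```

View pics/t5.png

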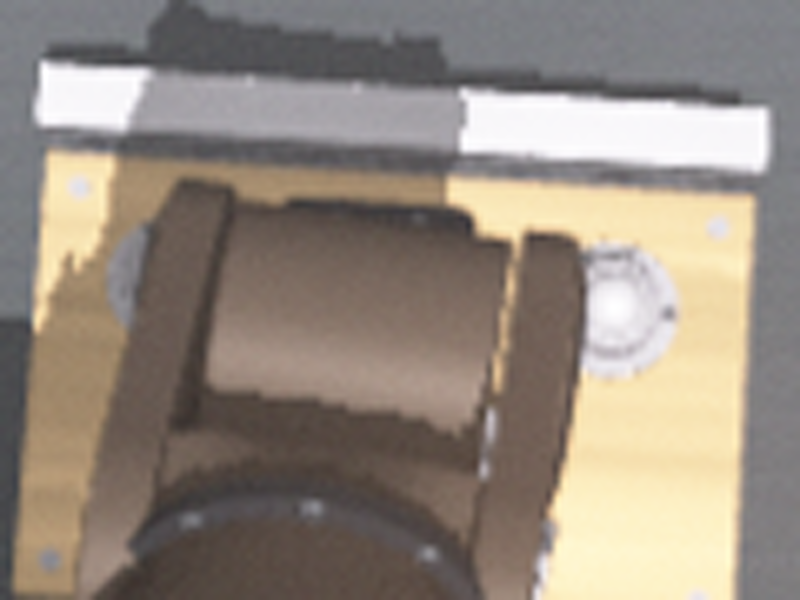

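The wrist crop shows the lip tip at about (393,225) and the empty cup at about (401,204). In the top crop the arm hides the cup. The lip needs to go about 25 mm forward and 24 mm down.

Request:
move_arm(
  plan=[
    [[0, 0, 0], [0, 0.0002, 0.0002], -1],
    [[0, 0, 0], [0, 0.0006, 0.0006], -1],
    [[0, 0, 0], [0, 0.0015, 0.0015], -1],
    [[0, 0, -0.1], [0.0002, 0.003, 0.003], -1],
    [[0, 0, -0.1], [0.0003, 0.005, 0.005], -1],
  ],
)

```text
t: 13.5
eef_pos: [552.8, -8.3, 159.5]
tcp_rot: [3.142, -0.0, 1.526]
ft_force: [-0.2, 1.3, -3.4]
opening: 0.231
grip_force: 30.0
```

Request:
move_arm(
  plan=[
    [[0, 0, 0], [0.0001, 0.003, 0.0025], -1],
    [[0, 0, -0.1], [0.0003, 0.006, 0.0055], -1],
    [[0, 0, -0.1], [0.0004, 0.009, 0.0085], -1],
    [[0, 0, -0.2], [0.0005, 0.012, 0.0115], -1],
    [[0, 0, -0.3], [0.0006, 0.015, 0.014], -1],
  ],
)

```text
t: 14.12
eef_pos: [567.8, -8.4, 145.4]
tcp_rot: [-3.141, -0.0, 1.531]
ft_force: [-0.1, -0.2, -2.7]
opening: 0.227
grip_force: 30.0
```

Request:
move_arm(
  plan=[
    [[0, 0, 0], [0.0001, 0.002, 0.002], -1],
    [[0, 0, -0.1], [0.0002, 0.0035, 0.0035], -1],
    [[0, 0, -0.1], [0.0003, 0.0045, 0.0045], -1],
    [[0, 0, -0.1], [0.0003, 0.005, 0.005], -1],
    [[0, 0, -0.1], [0.0003, 0.005, 0.005], -1],
  ],
)

```text
t: 14.75
eef_pos: [572.6, -8.3, 140.7]
tcp_rot: [3.142, -0.0, 1.533]
ft_force: [0.4, -0.3, -2.5]
opening: 0.231
grip_force: 30.0
```

```bash
python3 - <<'E'
from h import *
from cell import readout, eyes
w=eyes.read_camera("wrist"); p=eyes.read_camera("scene"); s=readout.state(); print(s["t"],s["eef_pos"],s["tcp_rot"])
a=s["tcp_rot"][2]-np.pi/2; lip=s["eef_pos"]+[89.5*np.cos(a),89.5*np.sin(a),-89.4+17]; print("lip",lip)
for n,X in dict(lip=lip,cup=[lip[0],lip[1],38],ball=s["eef_pos"]+[0,0,-68.4]).items(): print(n,proj(w,X),proj(p,X))
A=cv2.resize(w["img"][150:270,290:450],(400,300),interpolation=2); B=cv2.resize(p["img"][195:315,250:410],(400,300),interpolation=2)
cv2.imwrite("pics/f1.png",np.hstack([A,B])[:,:,::-1])
E
```

```text
14.85 [572.60332453  -8.29495625 140.69850582] [ 3.14148042e+00 -5.59694299e-05  1.53295224e+00]
lip [662.03924234 -11.68119377  68.29850582]
lip [[393.42972602 223.10745381]] [[329.66775798 250.25958082]]
cup [[382.02668278 212.42765934]] [[328.65130778 255.73269853]]
ball [[282.14549311 224.7913586 ]] [[305.10863452 231.83573276]]
```

View pics/f1.png

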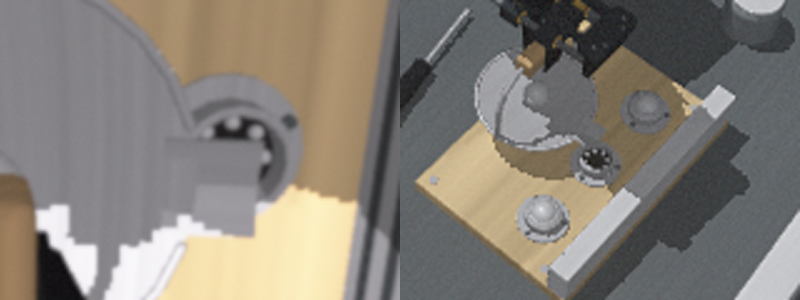

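The wrist crop shows the lip tip over the cup's middle, with the cup within about 1.5 mm of the predicted spot. The scene crop shows the ball central at (537,95) and the lip at the cup (596,160). The dish is still, so I hand in.

Request:
move_arm(
  plan=[
    [[0, 0, 0], [0, 0, 0], -1],
    [[0, 0, 0], [0, 0, 0], -1],
    [[0, 0, 0], [0, 0, 0], -1],
    [[0, 0, 0], [0, 0, 0], -1],
  ],
)

```text
t: 15.35
eef_pos: [572.6, -8.3, 140.6]
tcp_rot: [3.142, -0.0, 1.533]
ft_force: [0.1, -0.7, -3.7]
opening: 0.228
grip_force: 30.0
```

```bash
python3 -c "
from cell import env
print(env.job_done())"
```

```text
the job is handed in; nothing more can be done
None
```

The job is handed in (no verdict returned): the arm is holding the dish level and still, with the ball in its middle, the lip facing the fence, and the lip tip about 3 cm above the empty cup and within a few mm of its centre by my camera estimates.

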